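Mix the compound, then hold the balancer's tailstock open

TASK

Take the white bottle with the blue cap and press it upright onto the touch mixer's black pad, keeping the pad fully down for about two seconds, then stand the bottle in the round aluminium holder and let go of it. Then pull back the balancing fixture's spring-loaded blue tailstock, which has a red post to grip, until its red pointer is level with the yellow mark, and finish while still holding it there, so that a colleague can dab compound on the bared shaft end. Leave everything else on the bench where it is.

Things in the scene. Friction and masses are not known exactly. Their poses are not given: they have to be found in the camera images.
- bottle_center (a point): Centre (half-way up, 40 mm above its underside) of the loose white plastic bottle with a BLUE cap and blue band, about 0.11 kg, standing upright on the bench: body 42 mm diameter and straight up to 58 mm, then a cap of 30 mm diameter; 80 mm tall in all. z axis up. It may stand on either side of the orange-capped one.
- bottle: The same blue-capped bottle; origin at the centre of its underside, z up.
- other: A bystander: the like white bottle with an ORANGE cap and band, same size (42 mm diameter, 80 mm tall); origin at the centre of its underside. Not to be moved.
- mixer: Touch mixer, fixed to the bench: white box 130 (x) by 110 (y) by 72 mm high, the sprung black pad on top in its middle; origin at the centre of its underside, z up.
- pad_top (a point): Centre of the top face of the mixer's sprung black pad, a flat disc of 62 mm diameter; 95 mm above the bench when free, it moves straight down by 10 mm to a hard stop.
- pad (a joint): How far the mixer's pad is pressed down, m: 0 free, 0.010 fully down on its stop. The spring pushes back with about 3 N at the start and 8 N when fully down; it springs back up when released.
- holder_in (a point): Centre of the inner floor of the round aluminium bottle holder, fixed to the bench: an open cup of 68 mm outer and 58 mm inner diameter, rim 18 mm above the bench, inner floor 5 mm above the bench (this point).
- fixture: Balancing fixture, fixed to the bench: grey bed 110 (x) by 400 (y) by 30 mm high, with a cream drive head (105 mm high) at the -y end, a rotor on two rests (88 mm high) in the middle and the blue sprung tailstock towards the +y end. Origin at the centre of its underside; its +y axis is the direction in which the tailstock is pulled back.
- post (a point): Middle (half-way up, 104 mm above the bench) of the upright red round post on top of the tailstock, 22 mm diameter, 48 mm tall, to be gripped from above; it stands on the tailstock's flat top, 80 mm above the bench (the tailstock is 75 mm in x by 60 mm in y, the post in its middle). Rigidly part of the tailstock.
- tailstock (a joint): How far the tailstock is pulled back along the fixture's +y, m: 0 shut against the rotor's shaft (where its spring returns it), 0.085 at its far stop. The spring pulls it back with about 6 N at 0, rising 1.2 N per 10 mm.
- pointer (a point): Tip of the thin red pointer on the tailstock, on the fixture's +x side, 43 mm above the bench; it moves with the tailstock.
- mark: Yellow mark block 14 by 14 by 10 mm, fixed on the +x edge of the fixture's bed, its axes along the fixture's; origin at the centre of its underside, 30 mm above the bench. It is set anew each time; the pointer comes level with its middle when the tailstock is pulled back by 35 to 65 mm. The pointer is at the mark when its tip is within the block's 14 mm width, measured along the fixture's y.

How it is judged:
By the outcome, as a careful person would: the job done as asked, in the order asked, and still so for the second after the job is handed in, while the arm keeps its last pose, push and grip.
It also fails if it takes over 62 s, if anything falls off the work surface, if the arm or the gripper's body presses on something with over 40 N, if the wrist force passes 120 N, or if a joint passes its speed limit or range.

ROBOT

A 6-joint arm with a two-finger parallel gripper is mounted at the origin on the work surface. World frame = base frame: x ahead of the robot, y to its left, z up, the work surface at z = 0. Lengths are in m, angles in rad, forces in N, time in s.
With the tool pointing down it reaches from about 0.375 to 0.9 m from the base axis. Payload 3.1 kg.
Tool frame: the origin (TCP) lies on the centre line of the jaws, within the pads' length; the fingertips stand 8 mm ahead of it and the grasp point (between the pads) lies 11 mm behind it; z points along the fingers, y is the line along which they close (so a half turn about z gives the same grasp; the last joint's range is limited). The gripper opens to 87 mm and grips with 3 to 60 N. Pads are 19 mm wide; open, the fingers measure 117 mm over their backs; the gripper's body (75 mm by 190 mm) begins 51 mm behind the grasp point.
Start: joints at [-1.381, 0.527, 1.433, -0, 1.181, -0.178], TCP at [0.225, -0.583, 0.201] pointing down, gripper open.
Joint ranges: [-3.08, 3.08], [-0.75, 2.2], [0.22, 2.44], [-1.43, 4.57], [0, 2.65], [-2.85, 2.85]. Speed limits (rad/s): [2.79, 2.79, 3.14, 3.14, 3.14, 3.14].

INTERFACE

Orientations are given as a unit quaternion [x, y, z, w].
In Python, from rig import robot gives the robot as it stands. The module is installed in compiled form; this text tells all that it offers.
- The arm moves only by the tool send_rows, never from a script. Its argument "increments" is one flat list of numbers, 7 for each row, row after row: the turn, a rotation vector about the world's x, y, z in rad, then the shift along the world's x, y, z in cm, then the opening, from 0 (shut) to 1 (fully open). A call has 1 to 20 rows; each row shifts and turns the commanded pose from where the row before left it; what a row does not reach is not made up. A row lasts 1/12 s, in which the tool goes at most 41.7 mm and 7.16 degrees, less where a joint would pass 70% of its speed; a pose out of reach is approached as far as the arm can. A call is refused whole if a number of a shift passes 4.17 or a number of a turn 0.125, either way. A call with a gripper value outside its range is refused whole. The fingers move at their own pace and stop on an object; "newtons" is the grip in N (left out, the last holds). Time passes only in rows, so rows that do not move let the fingers close. It gives the time, the measured TCP pose, the force, the opening and the grip force at its end, in the units of the state.
- robot.get_obs(): the state, without advancing time (a new reading comes with each control period).
- robot.camera(name): name is "scene" or "side" or "wrist"; returns a dict with "image" (420x560x3 uint8, red, green, blue), "range_z" (420x560 float32, m along the optical axis (not along the pixel's ray), 0 where there is no reading), "fx", "fy", "cx", "cy" (pixels), "R" (3x3) and "t" (3): a world point X has camera coordinates R X + t. Camera axes: x right, y down, z forward; pixel columns grow to the right and rows downward; lengths in m; the calibration is good to about 2 mm. A picture is of the moment at which its call begins.
- robot.hand_in(): hands the job in; it is judged then, once.
The state is a dict: "time": time; "q": joint angles; "joint_velocities": joint speeds; "joint_torque": joint torques, N m; "position": TCP position; "tool_rot": TCP orientation; "ft_force": force on the tool from outside, world axes, zero at the start; "moment": the same for the moment, N m; "grip_width": finger opening in m; "grip_force": force on a finger pad.
Only numpy, scipy, OpenCV 4.12 (cv2) and the standard library are available. Lean on these libraries where they do the work, as an engineer would, in place of code of your own. Each camera call takes 0.05 s, during which the arm holds its last target. There are 200 camera calls.

## Working session

There is one attempt and no reset: what is moved stays moved. The work goes in short steps, Python scripts to look and compute and a tool call to move; the robot and the scene stay as the last step left them, time stands still between calls to the robot, and variables do not carry over. Pictures are saved under pics/ and viewed, at most 10 in all, crops included, and the job is handed in when it is done.

Besides the shell and the picture viewer there is one more tool, called after "Call:" by a JSON object that holds its "fn" and its "kwargs", one argument or row to a line. send_rows: Moves the arm, as the interface text tells. Its arguments: {"type":"object","properties":{"increments":{"type":"array"},"newtons":{"type":"number"}},"required":["increments"]}

```bash
mkdir -p pics; cat > h.py <<'E'
import numpy as np, cv2
from rig import robot
def cam(n,save=None):
    c=robot.camera(n)
    if save: cv2.imwrite('pics/'+save,c['image'][:,:,::-1])
    return c
def world(c):
    h,w=c['range_z'].shape; v,u=np.mgrid[:h,:w]; z=c['range_z']
    P=np.stack([(u-c['cx'])/c['fx']*z,(v-c['cy'])/c['fy']*z,z],-1)
    W=(P-c['t'])@c['R']; W[z==0]=np.nan; return W
E
python3 - <<'E'
from h import *
a=cam('scene','s1.png');b=cam('side','d1.png')
np.savez('c1.npz',a=world(a),ai=a['image'],b=world(b),bi=b['image'])
cv2.imwrite('pics/both.png',cv2.resize(np.hstack([a['image'],b['image']])[:,:,::-1],(800,300)))
o=robot.get_obs();print(o['time'],o['tool_rot'],-a['R'].T@a['t'],-b['R'].T@b['t'])
E
```

```text
0.1 [ 9.83140994e-01  1.82846535e-01 -1.46824746e-05 -9.64977717e-04] [1.25050493 0.1214997  0.60088873] [0.23801418 0.78468596 0.82788226]
```

View pics/s1.png

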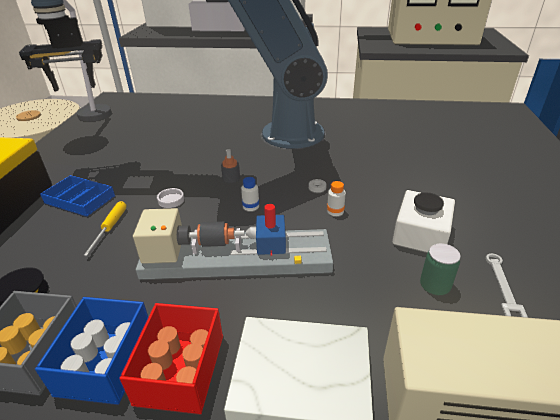

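View pics/d1.png

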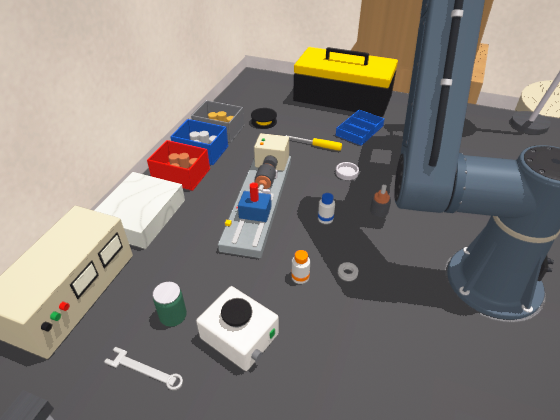

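The scene view shows the blue-capped bottle at about (250,193), the orange one at (336,199), the holder at (171,198), the mixer pad at (429,203), the post at (269,216) and the yellow mark at (298,259). The same things appear in the side view at (327,208), (301,268), (347,171), (236,312), (254,192) and (228,223).

```bash
python3 - <<'E'
from h import *
d=np.load('c1.npz')
def comp(n,x0,y0,x1,y1,f,zlo,zhi):
    W=d[n];I=d[n+'i'];hsv=cv2.cvtColor(I,cv2.COLOR_RGB2HSV).astype(int)
    m=f(hsv[...,0],hsv[...,1],hsv[...,2])&(W[...,2]>zlo)&(W[...,2]<zhi)
    k=np.zeros_like(m);k[y0:y1,x0:x1]=1;m&=k
    return W[m]
def rep(l,P):
    print(l,len(P),'med',np.median(P,0).round(4),'mid',((np.percentile(P,2,0)+np.percentile(P,98,0))/2).round(4),'ext',(np.percentile(P,98,0)-np.percentile(P,2,0)).round(3))
al=lambda h,s,v:v>-1
blue=lambda h,s,v:(h>100)&(h<130)&(s>120)
red=lambda h,s,v:((h<6)|(h>174))&(s>150)
yel=lambda h,s,v:(h>20)&(h<35)&(s>150)
blk=lambda h,s,v:v<70
rep('cap a',comp('a',235,170,262,215,blue,.072,.09));rep('cap b',comp('b',312,188,342,225,blue,.072,.09))
rep('orange a',comp('a',322,175,350,218,al,.072,.09));rep('orange b',comp('b',285,245,315,287,al,.072,.09))
rep('hold a',comp('a',150,182,190,212,al,.014,.024));rep('hold b',comp('b',330,158,364,184,al,.014,.024))
rep('pad a',comp('a',408,185,450,220,blk,.089,.1));rep('pad b',comp('b',215,292,258,330,blk,.089,.1))
rep('mixtop a',comp('a',390,180,460,255,al,.068,.076));rep('mixtop b',comp('b',190,280,285,370,al,.068,.076))
rep('post a',comp('a',260,200,280,232,red,.122,.134));rep('post b',comp('b',245,178,265,206,red,.122,.134))
rep('mark a',comp('a',288,250,306,268,yel,.036,.045));rep('mark b',comp('b',220,215,236,230,yel,.036,.045))
rep('ptr a',comp('a',262,245,280,265,red,.03,.055));rep('ptr b',comp('b',230,205,250,225,red,.03,.055))
rep('amber a',comp('a',218,145,242,190,al,.03,.2))
for n,b in (('a',(130,200,340,285)),('b',(215,150,300,260))):
    P=comp(n,*b,al,.026,.034);r=cv2.minAreaRect(P[:,:2].astype(np.float32)*1000);print('bed',n,r)
P=comp('a',250,205,292,260,blue,.076,.084);print('tailtop',cv2.minAreaRect(P[:,:2].astype(np.float32)*1000))
P=comp('b',230,180,280,225,blue,.076,.084);print('tailtop',cv2.minAreaRect(P[:,:2].astype(np.float32)*1000))
E
```

```text
cap a 85 med [ 0.431  -0.0649  0.0786] mid [ 0.4288 -0.0653  0.0766] ext [0.027 0.027 0.008]
cap b 84 med [ 0.4252 -0.0605  0.0783] mid [ 0.4258 -0.0642  0.0772] ext [0.025 0.028 0.009]
orange a 97 med [0.4317 0.1472 0.0784] mid [0.4281 0.1473 0.0768] ext [0.028 0.028 0.009]
orange b 122 med [0.4256 0.1511 0.0784] mid [0.4254 0.1491 0.0769] ext [0.026 0.027 0.009]
hold a 125 med [ 0.425  -0.2752  0.0167] mid [ 0.4227 -0.2769  0.0166] ext [0.066 0.064 0.005]
hold b 87 med [ 0.4191 -0.2762  0.0166] mid [ 0.4208 -0.2757  0.017 ] ext [0.064 0.067 0.006]
pad a 384 med [0.5014 0.3418 0.0937] mid [0.4984 0.3416 0.0926] ext [0.054 0.053 0.006]
pad b 628 med [0.4941 0.3478 0.0941] mid [0.4947 0.3466 0.0937] ext [0.054 0.054 0.007]
mixtop a 1240 med [0.5201 0.3349 0.0708] mid [0.4998 0.3421 0.071 ] ext [0.132 0.116 0.005]
mixtop b 2176 med [0.4815 0.3592 0.071 ] mid [0.4949 0.3459 0.0711] ext [0.13  0.116 0.005]
post a 68 med [0.6019 0.012  0.1267] mid [0.5999 0.0113 0.1255] ext [0.02  0.02  0.006]
post b 43 med [0.596  0.0145 0.1262] mid [0.5969 0.014  0.1258] ext [0.018 0.016 0.006]
mark a 3
[... 152 characters left out ...]
13 0.014 0.004]
ptr a 5 med [0.645  0.0188 0.0427] mid [0.6426 0.0184 0.0422] ext [0.009 0.001 0.003]
ptr b 1 med [0.6458 0.0188 0.0418] mid [0.6458 0.0188 0.0418] ext [0. 0. 0.]
amber a 283 med [ 0.3079 -0.1424  0.051 ] mid [ 0.3066 -0.1434  0.0594] ext [0.035 0.044 0.056]
bed a ((555.7537841796875, -49.97174072265625), (237.24249267578125, 440.2557373046875), 8.910614967346191)
bed b ((673.3455200195312, -45.6239013671875), (232.4926300048828, 394.8204040527344), 10.74928092956543)
tailtop ((600.3392333984375, 11.691801071166992), (73.6192626953125, 58.64796829223633), 9.419190406799316)
tailtop ((596.3828125, 13.435056686401367), (74.07036590576172, 60.565616607666016), 9.562737464904785)
```

Call:
{"fn": "send_rows", "kwargs": {
  "increments": [0, 0, -0.01, 1, 2.6, -0.2, 1, 0, 0, -0.01, 1, 2.6, -0.2, 1, 0, 0, -0.01, 1, 2.6, -0.2, 1, 0, 0, -0.01, 1, 2.6, -0.2, 1, 0, 0, -0.01, 1, 2.6, -0.2, 1, 0, 0, -0.01, 1, 2.6, -0.2, 1, 0, 0, -0.01, 1, 2.6, -0.2, 1, 0, 0, -0.01, 1, 2.6, -0.2, 1, 0, 0, -0.01, 1, 2.6, -0.2, 1, 0, 0, -0.01, 1, 2.6, -0.2, 1, 0, 0, -0.01, 1, 2.6, -0.2, 1, 0, 0, -0.01, 1, 2.6, -0.2, 1, 0, 0, -0.01, 1, 2.6, -0.2, 1, 0, 0, -0.01, 1, 2.6, -0.2, 1, 0, 0, -0.01, 1, 2.6, -0.2, 1, 0, 0, -0.01, 1, 2.6, -0.2, 1, 0, 0, -0.01, 1, 2.6, -0.2, 1, 0, 0, -0.01, 1, 2.6, -0.2, 1, 0, 0, -0.01, 1, 2.6, -0.2, 1, 0, 0, -0.01, 1, 2.6, -0.2, 1],
  "newtons": 25
}}

```text
time: 1.77
position: [0.4248, -0.0617, 0.1608]
tool_rot: [0.997, 0.084, -0.0, -0.0]
ft_force: [1.2, -0.3, 0.3]
grip_width: 0.0872
grip_force: 0.0
```

```bash
python3 - <<'E'
from h import *
a=cam('wrist','w1.png');W=world(a)
h=cv2.cvtColor(a['image'],cv2.COLOR_RGB2HSV).astype(int)
m=(h[...,0]>100)&(h[...,0]<130)&(h[...,1]>120)&(W[...,2]>.076)&(W[...,2]<.09)&(W[...,0]<.47)
P=W[m];print(len(P),np.median(P,0),(np.percentile(P,2,0)+np.percentile(P,98,0))/2)
o=robot.get_obs();print(o['time'],o['position'],o['tool_rot'],o['q'],o['ft_force'],o['grip_width'])
E
```

```text
523 [ 0.42703532 -0.06281478  0.07855981] [ 0.42782022 -0.06699066  0.07824353]
1.8167 [ 0.42540582 -0.05788652  0.16058108] [ 9.96435491e-01  8.43423857e-02  5.93094631e-05 -1.63395526e-03] [-0.39908354  0.3339714   1.94825505  0.00388793  0.8607842   1.00029073] [1.00814579 2.13504964 0.55691669] 0.08689944309518349
```

View pics/w1.png

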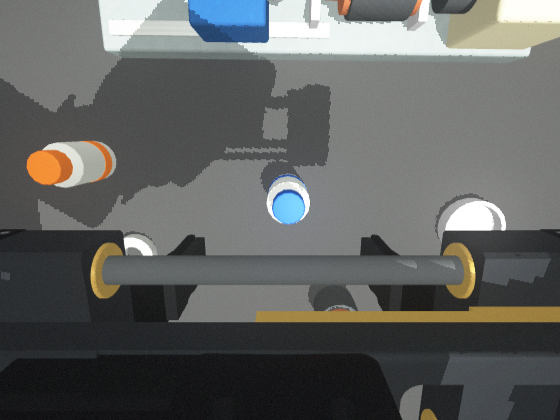

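The wrist view shows the blue cap at (288,206), between the fingers in y. The bed's edge runs level, so the tool is lined up with the fixture.

Call:
{"fn": "send_rows", "kwargs": {
  "increments": [0, 0, 0, 0.2, -0.2, -1.3, 1, 0, 0, 0, 0, 0, -1.5, 1, 0, 0, 0, 0, 0, -1.5, 1, 0, 0, 0, 0, 0, -1.5, 1, 0, 0, 0, 0, 0, -1.5, 1, 0, 0, 0, 0, 0, -1.5, 1, 0, 0, 0, 0, 0, -1.5, 1, 0, 0, 0, 0, 0, -1.3, 1, 0, 0, 0, 0, 0, -0.9, 1, 0, 0, 0, 0, 0, -0.5, 1, 0, 0, 0, 0, 0, 0, 1, 0, 0, 0, 0, 0, 0, 1, 0, 0, 0, 0, 0, 0, 0.3, 0, 0, 0, 0, 0, 0, 0.3, 0, 0, 0, 0, 0, 0, 0.3, 0, 0, 0, 0, 0, 0, 0.3, 0, 0, 0, 0, 0, 0, 0.3, 0, 0, 0, 0, 0, 0, 0.3, 0, 0, 0, 0, 0, 0, 0.3, 0, 0, 0, 0, 0, 0, 0.3],
  "newtons": 25
}}

```text
time: 3.48
position: [0.4269, -0.0653, 0.0311]
tool_rot: [0.996, 0.084, 0.0, 0.0]
ft_force: [0.2, -0.3, -0.5]
grip_width: 0.0415
grip_force: 4.8
```

Call:
{"fn": "send_rows", "kwargs": {
  "increments": [0, 0, 0, 0, 0, 0, 0, 0, 0, 0, 0, 0, 0, 0, 0, 0, 0, 0, 0, 0.7, 0, 0, 0, 0, 0, 0, 1.5, 0, 0, 0, 0, 0, 0, 1.8, 0, 0, 0, 0, 0, 0, 2, 0, 0, 0, 0, 0, 0, 2, 0, 0, 0, 0, 0, 0, 2, 0, 0, 0, 0, 0.1, 1, 1.5, 0, 0, 0, 0, 0.3, 2, 1, 0, 0, 0, 0, 0.6, 3, 0.5, 0, 0, 0, 0, 0.6, 3.5, 0, 0, 0, 0, 0, 0.6, 3.5, 0, 0, 0, 0, 0, 0.6, 3.5, 0, 0, 0, 0, 0, 0.6, 3.5, 0, 0, 0, 0, 0, 0.6, 3.5, 0, 0, 0, 0, 0, 0.6, 3.5, 0, 0, 0, 0, 0, 0.6, 3.5, 0, 0, 0, 0, 0, 0.6, 3.5, 0, 0, 0, 0, 0, 0.6, 3.5, 0, 0],
  "newtons": 25
}}

```text
time: 5.15
position: [0.4896, 0.3115, 0.161]
tool_rot: [0.996, 0.084, -0.001, 0.0]
ft_force: [-0.1, -0.1, 0.2]
grip_width: 0.0408
grip_force: 25.0
```

Call:
{"fn": "send_rows", "kwargs": {
  "increments": [0, 0, 0, 0.3, 1.8, 0, 0, 0, 0, 0, 0.3, 1.2, 0, 0, 0, 0, 0, 0, 0.4, -0.5, 0, 0, 0, 0, 0, 0, -0.8, 0, 0, 0, 0, 0, 0, -0.8, 0, 0, 0, 0, 0, 0, -0.5, 0, 0, 0, 0, 0, 0, -0.2, 0, 0, 0, 0, 0, 0, 0, 0, 0, 0, 0, 0, 0, 0, 0],
  "newtons": 40
}}

```text
time: 5.9
position: [0.4968, 0.343, 0.1329]
tool_rot: [0.997, 0.083, -0.0, 0.0]
ft_force: [0.5, 0.0, -1.3]
grip_width: 0.0404
grip_force: 40.0
```

```bash
python3 - <<'E'
from h import *
a=cam('scene');b=cam('side')
o=robot.get_obs();print(o['time'],o['position'],o['ft_force'])
cv2.imwrite('pics/m1.png',np.hstack([cv2.resize(x['image'][r0:r0+130,c0:c0+130],(400,400)) for x,r0,c0 in ((a,130,365),(b,240,170))])[:,:,::-1])
E
```

```text
6.0 [0.49717545 0.34356376 0.13343811] [-0.11350692  0.0650916  -0.45484281]
```

View pics/m1.png

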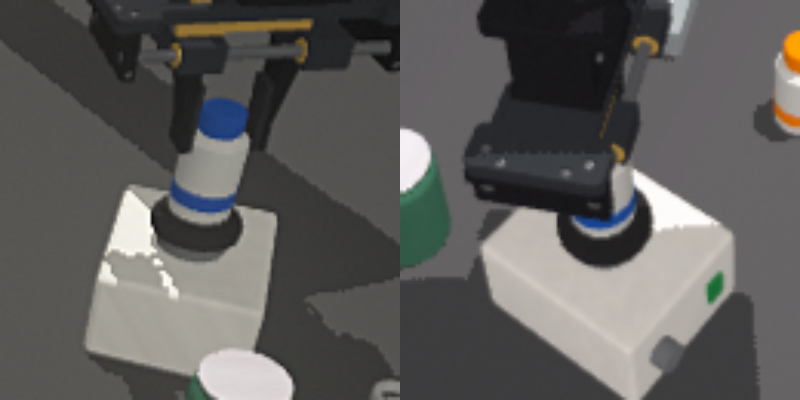

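The bottle is upright just above the middle of the pad in both crops, with its foot near (200,215) on the left and (603,225) on the right. I'll press now.

Call:
{"fn": "send_rows", "kwargs": {
  "increments": [0, 0, 0, 0, 0, -0.3, 0, 0, 0, 0, 0, 0, -0.3, 0, 0, 0, 0, 0, 0, -0.2, 0, 0, 0, 0, 0, 0, -0.2, 0, 0, 0, 0, 0, 0, -0.2, 0, 0, 0, 0, 0, 0, -0.2, 0, 0, 0, 0, 0, 0, -0.2, 0, 0, 0, 0, 0, 0, 0, 0]
}}

```text
time: 6.67
position: [0.4971, 0.3439, 0.1174]
tool_rot: [0.996, 0.084, 0.0, -0.0]
ft_force: [-0.6, -0.8, 5.0]
grip_width: 0.0401
grip_force: 40.0
```

Call:
{"fn": "send_rows", "kwargs": {
  "increments": [0, 0, 0, 0, 0, -0.1, 0, 0, 0, 0, 0, 0, 0, 0]
}}

```text
time: 6.83
position: [0.4972, 0.3439, 0.1167]
tool_rot: [0.996, 0.084, 0.001, -0.0]
ft_force: [-0.7, -2.5, 6.1]
grip_width: 0.0399
grip_force: 40.0
```

Call:
{"fn": "send_rows", "kwargs": {
  "increments": [0, 0, 0, 0, 0, -0.1, 0, 0, 0, 0, 0, 0, 0, 0, 0, 0, 0, 0, 0, 0, 0]
}}

```text
time: 7.08
position: [0.4973, 0.3439, 0.116]
tool_rot: [0.996, 0.084, 0.001, -0.0]
ft_force: [-0.6, -0.6, 6.1]
grip_width: 0.0397
grip_force: 40.0
```

Call:
{"fn": "send_rows", "kwargs": {
  "increments": [0, 0, 0, 0, 0, -0.1, 0, 0, 0, 0, 0, 0, 0, 0, 0, 0, 0, 0, 0, 0, 0]
}}

```text
time: 7.33
position: [0.4975, 0.344, 0.1159]
tool_rot: [0.996, 0.084, 0.001, -0.0]
ft_force: [-1.6, -2.2, 11.1]
grip_width: 0.0399
grip_force: 40.0
```

Call:
{"fn": "send_rows", "kwargs": {
  "increments": [0, 0, 0, 0, 0, -0.1, 0, 0, 0, 0, 0, 0, 0, 0, 0, 0, 0, 0, 0, 0, 0, 0, 0, 0, 0, 0, 0, 0, 0, 0, 0, 0, 0, 0, 0, 0, 0, 0, 0, 0, 0, 0, 0, 0, 0, 0, 0, 0, 0, 0, 0, 0, 0, 0, 0, 0, 0, 0, 0, 0, 0, 0, 0, 0, 0, 0, 0, 0, 0, 0, 0, 0, 0, 0, 0, 0, 0, 0, 0, 0, 0, 0, 0, 0, 0, 0, 0, 0, 0, 0, 0, 0, 0, 0, 0, 0, 0, 0, 0, 0, 0, 0, 0, 0, 0, 0, 0, 0, 0, 0, 0, 0, 0, 0, 0, 0, 0, 0, 0, 0, 0, 0, 0, 0, 0, 0, 0, 0, 0, 0, 0, 0, 0, 0, 0, 0, 0, 0, 0, 0]
}}

```text
time: 9.0
position: [0.4977, 0.344, 0.1158]
tool_rot: [0.996, 0.084, 0.001, -0.0]
ft_force: [-3.0, -2.9, 14.7]
grip_width: 0.0398
grip_force: 40.1
```

```bash
python3 - <<'E'
from h import *
a=cam('scene');W=world(a)
v=a['image'].max(2)
m=(v<70)&(W[...,2]>.078)&(W[...,2]<.1);k=np.zeros_like(m);k[185:225,405:455]=1;P=W[m&k]
print(len(P),np.percentile(P[:,2],[10,50,90]))
E
```

```text
184 [0.07930129 0.08332945 0.08489199]
```

Call:
{"fn": "send_rows", "kwargs": {
  "increments": [0, 0, 0, 0, 0, 0, 0, 0, 0, 0, 0, 0, 0, 0, 0, 0, 0, 0, 0, 0, 0, 0, 0, 0, 0, 0, 0, 0, 0, 0, 0, 0, 0, 0.5, 0, 0, 0, 0, 0, 0, 1, 0, 0, 0, 0, 0, 0, 1.5, 0, 0, 0, 0, 0, 0, 1.5, 0, 0, 0, 0, 0, 0, 1, 0, 0, 0, 0, -0.1, -1, 0, 0, 0, 0, 0, -0.3, -2, 0, 0, 0, 0, 0, -0.4, -3, 0, 0, 0, 0, 0, -0.4, -3.5, 0, 0, 0, 0, 0, -0.4, -3.5, 0, 0, 0, 0, 0, -0.4, -3.5, 0, 0, 0, 0, 0, -0.4, -3.5, 0, 0, 0, 0, 0, -0.4, -3.5, 0, 0, 0, 0, 0, -0.4, -3.5, 0, 0, 0, 0, 0, -0.4, -3.5, 0, 0, 0, 0, 0, -0.4, -3.5, 0, 0]
}}

```text
time: 10.72
position: [0.455, 0.0021, 0.1673]
tool_rot: [0.996, 0.084, -0.001, -0.0]
ft_force: [-0.2, -0.1, -1.6]
grip_width: 0.0397
grip_force: 40.0
```

Call:
{"fn": "send_rows", "kwargs": {
  "increments": [0, 0, 0, -0.45, -3.5, 0, 0, 0, 0, 0, -0.45, -3.5, 0, 0, 0, 0, 0, -0.45, -3.5, 0, 0, 0, 0, 0, -0.45, -3.5, 0, 0, 0, 0, 0, -0.45, -3.5, 0, 0, 0, 0, 0, -0.45, -3.5, 0, 0, 0, 0, 0, -0.4, -3, 0, 0, 0, 0, 0, -0.3, -2, 0, 0, 0, 0, 0, -0.15, -1.2, 0, 0, 0, 0, 0, 0, -0.8, 0, 0, 0, 0, 0, 0, 0, 0, 0, 0, 0, 0, 0, 0, 0, 0]
}}

```text
time: 11.72
position: [0.4208, -0.275, 0.1676]
tool_rot: [0.996, 0.084, -0.0, -0.001]
ft_force: [0.6, 0.5, -1.4]
grip_width: 0.0404
grip_force: 40.0
```

```bash
python3 - <<'E'
from h import *
o=robot.get_obs();print(o['time'],o['position'],o['tool_rot'],o['ft_force'])
for n in('scene','side'):
    a=cam(n,'p_%s.png'%n);W=world(a);h=cv2.cvtColor(a['image'],cv2.COLOR_RGB2HSV).astype(int)
    b=(h[...,0]>100)&(h[...,0]<130)&(h[...,1]>120)&(abs(W[...,0]-.42)<.06)&(abs(W[...,1]+.276)<.06)&(W[...,2]>.06)
    P=W[b]; print(n,len(P),np.percentile(P,[2,50,98],axis=0).round(4).tolist() if len(P) else '')
    m=(W[...,2]>.013)&(W[...,2]<.024)&(abs(W[...,0]-.42)<.05)&(abs(W[...,1]+.276)<.05);P=W[m];print(len(P),(np.percentile(P,2,0)+np.percentile(P,98,0))/2)
E
```

```text
11.7167 [ 0.42081294 -0.2750479   0.16761474] [ 9.96480622e-01  8.38178682e-02 -4.10520902e-04 -8.75516994e-04] [ 0.56381959  0.45991323 -1.40737761]
scene 200 [[0.4117, -0.2869, 0.1474], [0.4316, -0.2691, 0.2062], [0.4415, -0.2542, 0.2172]]
132 [ 0.42232077 -0.27706478  0.01611925]
side 65 [[0.3993, -0.2706, 0.1447], [0.4153, -0.2566, 0.1517], [0.437, -0.2408, 0.2222]]
100 [ 0.42033564 -0.27613928  0.01612484]
```

Call:
{"fn": "send_rows", "kwargs": {
  "increments": [0, 0, 0, 0.1, -0.1, -0.8, 0, 0, 0, 0, 0, 0, -1.5, 0, 0, 0, 0, 0, 0, -1.8, 0, 0, 0, 0, 0, 0, -1.8, 0, 0, 0, 0, 0, 0, -1.8, 0, 0, 0, 0, 0, 0, -1.5, 0, 0, 0, 0, 0, 0, -1.2, 0, 0, 0, 0, 0, 0, -0.8, 0, 0, 0, 0, 0, 0, -0.6, 0, 0, 0, 0, 0, 0, -0.5, 0, 0, 0, 0, 0, 0, -0.3, 0, 0, 0, 0, 0, 0, -0.2, 0, 0, 0, 0, 0, 0, -0.1, 0, 0, 0, 0, 0, 0, 0, 0, 0, 0, 0, 0, 0, 0, 0]
}}

```text
time: 13.07
position: [0.4225, -0.2774, 0.0394]
tool_rot: [0.996, 0.084, 0.0, 0.0]
ft_force: [-0.0, 0.6, -1.7]
grip_width: 0.0401
grip_force: 40.0
```

Call:
{"fn": "send_rows", "kwargs": {
  "increments": [0, 0, 0, 0, 0, -0.2, 0, 0, 0, 0, 0, 0, -0.1, 0, 0, 0, 0, 0, 0, 0, 0, 0, 0, 0, 0, 0, 0, 0]
}}

```text
time: 13.4
position: [0.4224, -0.2774, 0.0362]
tool_rot: [0.996, 0.084, 0.0, 0.0]
ft_force: [0.1, -1.1, -0.3]
grip_width: 0.0397
grip_force: 40.0
```

Call:
{"fn": "send_rows", "kwargs": {
  "increments": [0, 0, 0, 0, 0, -0.1, 0, 0, 0, 0, 0, 0, 0, 0, 0, 0, 0, 0, 0, 0, 0]
}}

```text
time: 13.65
position: [0.4226, -0.2775, 0.036]
tool_rot: [0.996, 0.084, 0.0, 0.0]
ft_force: [-0.3, -0.1, 6.6]
grip_width: 0.0403
grip_force: 40.0
```

Call:
{"fn": "send_rows", "kwargs": {
  "increments": [0, 0, 0, 0, 0, 0.1, 0, 0, 0, 0, 0, 0, 0, 0, 0, 0, 0, 0, 0, 0, 0.8, 0, 0, 0, 0, 0, 0, 0.8, 0, 0, 0, 0, 0, 0, 0.8, 0, 0, 0, 0, 0, 0, 0.8, 0, 0, 0, 0, 0, 0, 0.8, 0, 0, 0, 0, 0, 0, 0.8, 0, 0, 0, 0, 0, 0.5, 0.8, 0, 0, 0, 0, 0, 1, 0.8, 0, 0, 0, 0, 0, 2, 0.8, 0, 0, 0, 0, 0, 2.5, 0.8, 0, 0, 0, 0, 0, 3, 0.8, 0, 0, 0, 0, 0, 3, 0.8, 0, 0, 0, 0, 0, 3, 0.8, 0, 0, 0, 0, 0, 1, 0.8, 0, 0, 0, 0, 0, 0, 0.8]
}}

```text
time: 15.07
position: [0.424, -0.2788, 0.2002]
tool_rot: [0.996, 0.084, 0.003, 0.003]
ft_force: [0.7, -0.6, -0.0]
grip_width: 0.0697
grip_force: 0.0
```

```bash
python3 - <<'E'
from h import *
o=robot.get_obs();print(o['time'],o['position'],o['grip_width'])
a=cam('scene');b=cam('side')
cv2.imwrite('pics/q1.png',np.hstack([cv2.resize(x['image'][r0:r0+130,c0:c0+130],(400,400)) for x,r0,c0 in ((a,120,110),(b,100,280))])[:,:,::-1])
for n,a in(('scene',a),('side',b)):
    W=world(a);h=cv2.cvtColor(a['image'],cv2.COLOR_RGB2HSV).astype(int)
    k=(h[...,0]>100)&(h[...,0]<130)&(h[...,1]>120)&(abs(W[...,0]-.42)<.04)&(abs(W[...,1]+.276)<.04)&(W[...,2]>.078)&(W[...,2]<.1)
    P=W[k]; print(n,len(P),np.percentile(P,[2,50,98],axis=0).round(4).tolist())
E
```

```text
15.0667 [ 0.42398347 -0.27878704  0.20021059] 0.0696990428246971
scene 80 [[0.4098, -0.2891, 0.0783], [0.426, -0.2746, 0.0837], [0.4383, -0.2629, 0.0859]]
side 58 [[0.4075, -0.2879, 0.0784], [0.4202, -0.2733, 0.0827], [0.4323, -0.2611, 0.0867]]
```

View pics/q1.png

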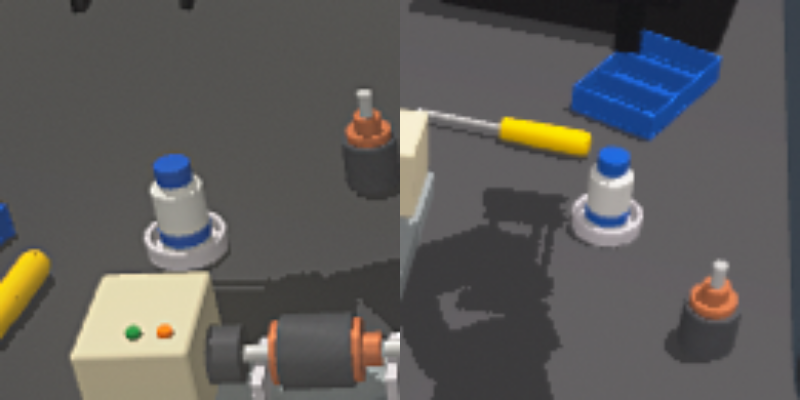

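The bottle stands upright inside the holder in both crops, near (182,215) and (607,200). Next is the post.

Call:
{"fn": "send_rows", "kwargs": {
  "increments": [0, 0, 0, 0.8, 1.3, 0, 0.5, 0, 0, 0, 1.5, 2.5, 0, 0.5, 0, 0, 0, 1.5, 2.5, 0, 0.5, 0, 0, 0, 1.5, 2.5, 0, 0.5, 0, 0, 0, 1.5, 2.5, 0, 0.5, 0, 0, 0, 1.5, 2.5, 0, 0.5, 0, 0, 0, 1.5, 2.5, 0, 0.5, 0, 0, 0, 1.5, 2.5, 0, 0.5, 0, 0, 0, 1.5, 2.5, 0, 0.5, 0, 0, 0, 1.5, 2.5, 0, 0.5, 0, 0, 0, 1.5, 2.5, 0, 0.5, 0, 0, 0, 1, 1.6, 0, 0.5, 0, 0, 0, 0.6, 0.9, 0, 0.5, 0, 0, 0, 0.2, 0.2, 0, 0.5, 0, 0, 0, 0, 0, 0, 0.5, 0, 0, 0, 0, 0, 0, 0.5]
}}

```text
time: 16.5
position: [0.5973, 0.012, 0.1952]
tool_rot: [0.997, 0.084, -0.001, 0.0]
ft_force: [0.3, 0.1, 0.0]
grip_width: 0.0435
grip_force: 0.0
```

```bash
python3 - <<'E'
from h import *
o=robot.get_obs();print(o['time'],o['position'],o['tool_rot'],o['grip_width'])
a=cam('wrist','w2.png');W=world(a);h=cv2.cvtColor(a['image'],cv2.COLOR_RGB2HSV).astype(int)
red=((h[...,0]<6)|(h[...,0]>174))&(h[...,1]>150)
yel=(h[...,0]>20)&(h[...,0]<35)&(h[...,1]>150)
Z=W[...,2]
for n,m in(('post',red&(Z>.122)&(Z<.134)),('ptr',red&(Z>.035)&(Z<.05)),('mark',yel&(Z>.036)&(Z<.045)&(W[...,0]>.6))):
    P=W[m];print(n,len(P),((np.percentile(P,2,0)+np.percentile(P,98,0))/2).round(4) if len(P) else '')
    if len(P)>4: v,u=np.nonzero(m);print(u.mean(),v.mean(),np.ptp(P,axis=0),cv2.minAreaRect(P[:,:2].astype(np.float32)*1000))
E
```

```text
16.5 [0.59729248 0.01200179 0.19524764] [ 9.96505091e-01  8.35246444e-02 -1.11182273e-03  4.62266234e-05] 0.04347049004347806
post 168 [0.6004 0.0104 0.1254]
284.25 205.5952380952381 [0.02071104 0.02102881 0.00641078] ((600.0548706054688, 10.106904029846191), (20.559045791625977, 20.407665252685547), 55.71889877319336)
ptr 24 [0.6427 0.0168 0.0432]
284.5 152.5 [0.01158587 0.0029977  0.00306901] ((642.6682739257812, 16.759716033935547), (11.590017318725586, 1.079145073890686), 9.694515228271484)
mark 167 [0.6487 0.0712 0.0385]
235.36526946107784 137.98203592814372 [0.01438902 0.01511207 0.00436166] ((648.63427734375, 71.19170379638672), (12.545432090759277, 13.980853080749512), 9.605389595031738)
```

View pics/w2.png

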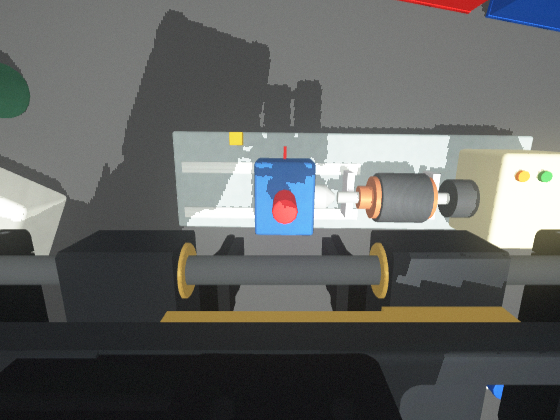

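The wrist view shows the post at (284,206), the pointer at (284,152) and the mark at (235,138). The pull comes to about 53 mm along (-0.167, 0.986).

Call:
{"fn": "send_rows", "kwargs": {
  "increments": [0, 0, 0, 0.1, 0, -0.8, 0.5, 0, 0, 0, 0, 0, -1.5, 0.5, 0, 0, 0, 0, 0, -1.8, 0.5, 0, 0, 0, 0, 0, -1.8, 0.5, 0, 0, 0, 0, 0, -1.6, 0.5, 0, 0, 0, 0, 0, -1.2, 0.5, 0, 0, 0, 0, 0, -0.8, 0.5, 0, 0, 0, 0, 0, -0.5, 0.5, 0, 0, 0, 0, 0, 0, 0.5, 0, 0, 0, 0, 0, 0, 0.5, 0, 0, 0, 0, 0, 0, 0, 0, 0, 0, 0, 0, 0, 0, 0, 0, 0, 0, 0, 0, 0, 0, 0, 0, 0, 0, 0, 0, 0, 0, 0, 0, 0, 0, 0, 0, 0, 0, 0, 0, 0, 0],
  "newtons": 55
}}

```text
time: 17.88
position: [0.6, 0.0108, 0.0967]
tool_rot: [0.996, 0.084, 0.001, 0.002]
ft_force: [-0.0, -5.4, 0.8]
grip_width: 0.0199
grip_force: 55.0
```

Call:
{"fn": "send_rows", "kwargs": {
  "increments": [0, 0, 0, -0.04, 0.24, 0, 0, 0, 0, 0, -0.08, 0.5, 0, 0, 0, 0, 0, -0.08, 0.5, 0, 0, 0, 0, 0, -0.08, 0.5, 0, 0, 0, 0, 0, -0.08, 0.5, 0, 0, 0, 0, 0, -0.09, 0.5, 0, 0, 0, 0, 0, -0.09, 0.5, 0, 0, 0, 0, 0, -0.09, 0.5, 0, 0, 0, 0, 0, -0.09, 0.5, 0, 0, 0, 0, 0, -0.09, 0.5, 0, 0, 0, 0, 0, -0.08, 0.5, 0, 0, 0, 0, 0, 0, 0, 0, 0, 0, 0, 0, 0, 0, 0, 0, 0, 0, 0, 0, 0, 0, 0, 0]
}}

```text
validation failed for argument at $.in...
```

```bash
cat > chk.py <<'E'
from h import *
o=robot.get_obs();print(o['time'],o['position'],o['ft_force'],o['grip_width'],o['grip_force'])
y=np.array([-.167,.986])
for n in('wrist','scene','side'):
    a=cam(n,'z_%s.png'%n);W=world(a);h=cv2.cvtColor(a['image'],cv2.COLOR_RGB2HSV).astype(int);Z=W[...,2]
    red=((h[...,0]<6)|(h[...,0]>174))&(h[...,1]>120)
    yel=(h[...,0]>20)&(h[...,0]<35)&(h[...,1]>150)
    r=(abs(W[...,0]-.64)<.03)&(abs(W[...,1]-.06)<.06)
    A=W[red&(Z>.035)&(Z<.05)&r];B=W[yel&(Z>.035)&(Z<.045)&r]
    if len(A) and len(B):
        f=lambda P:(np.percentile(P[:,:2]@y,2)+np.percentile(P[:,:2]@y,98))/2
        print(n,len(A),len(B),A.mean(0).round(4),B.mean(0).round(4),'mark-ptr',round(f(B)-f(A),4))
    else: print(n,len(A),len(B))
E
python3 chk.py
```

```text
17.8833 [0.60000652 0.01083808 0.0966609 ] [-0.0302233  -5.39565427  0.7686349 ] 0.019910641454752145 55.00170171260834
wrist 53 193 [0.6429 0.0169 0.0432] [0.6486 0.0712 0.0384] mark-ptr 0.0523
scene 6 39 [0.6426 0.0184 0.043 ] [0.6495 0.0725 0.0385] mark-ptr 0.0522
side 1 25 [0.6441 0.0221 0.0452] [0.6466 0.075  0.0382] mark-ptr 0.0513
```

Call:
{"fn": "send_rows", "kwargs": {
  "increments": [0, 0, 0, -0.05, 0.25, 0, 0, 0, 0, 0, -0.08, 0.5, 0, 0, 0, 0, 0, -0.08, 0.5, 0, 0, 0, 0, 0, -0.08, 0.5, 0, 0, 0, 0, 0, -0.08, 0.5, 0, 0, 0, 0, 0, -0.09, 0.5, 0, 0, 0, 0, 0, -0.09, 0.5, 0, 0, 0, 0, 0, -0.09, 0.5, 0, 0, 0, 0, 0, -0.09, 0.5, 0, 0, 0, 0, 0, -0.09, 0.5, 0, 0, 0, 0, 0, -0.05, 0.4, 0, 0, 0, 0, 0, 0, 0, 0, 0, 0, 0, 0, 0, 0, 0, 0, 0, 0, 0, 0, 0, 0, 0, 0]
}}

```text
validation failed for argument at $.in...
```

```bash
python3 chk.py
```

```text
18.0333 [0.60002348 0.01081162 0.09665741] [-1.14631012 -5.57762121  1.21932724] 0.019744646120090633 55.001487135887146
wrist 51 198 [0.6429 0.0168 0.0433] [0.6491 0.0714 0.0385] mark-ptr 0.0524
scene 6 39 [0.6431 0.0185 0.0434] [0.6495 0.0725 0.0384] mark-ptr 0.052
side 1 27 [0.645  0.0204 0.0434] [0.6459 0.0753 0.0384] mark-ptr 0.0529
```

View pics/z_wrist.png

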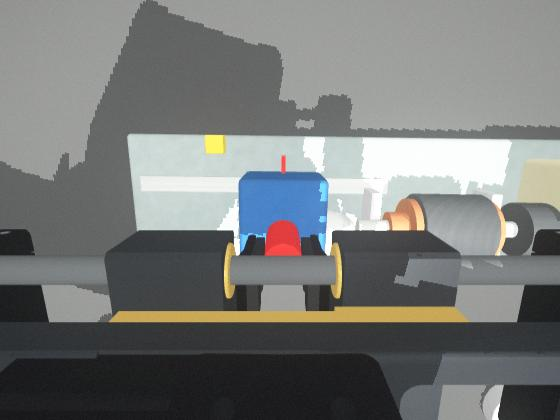

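The grip is around the post at (284,240), but the tailstock hasn't moved because both calls were refused. I had miscounted the trailing zeros.

Call:
{"fn": "send_rows", "kwargs": {
  "increments": [0, 0, 0, -0.05, 0.25, 0, 0, 0, 0, 0, -0.08, 0.5, 0, 0, 0, 0, 0, -0.08, 0.5, 0, 0, 0, 0, 0, -0.08, 0.5, 0, 0, 0, 0, 0, -0.08, 0.5, 0, 0, 0, 0, 0, -0.09, 0.5, 0, 0, 0, 0, 0, -0.09, 0.5, 0, 0, 0, 0, 0, -0.09, 0.5, 0, 0, 0, 0, 0, -0.09, 0.5, 0, 0, 0, 0, 0, -0.09, 0.5, 0, 0, 0, 0, 0, -0.05, 0.4, 0, 0]
}}

```text
time: 19.1
position: [0.5924, 0.0598, 0.0967]
tool_rot: [0.996, 0.085, 0.001, 0.004]
ft_force: [1.4, -13.2, 0.3]
grip_width: 0.0201
grip_force: 55.0
```

Call:
{"fn": "send_rows", "kwargs": {
  "increments": [0, 0, 0, 0, 0, 0, 0, 0, 0, 0, 0, 0, 0, 0, 0, 0, 0, 0, 0, 0, 0]
}}

```text
time: 19.35
position: [0.5923, 0.0601, 0.0967]
tool_rot: [0.996, 0.085, 0.001, 0.004]
ft_force: [1.3, -11.2, -1.0]
grip_width: 0.0198
grip_force: 55.0
```

```bash
python3 chk.py
```

```text
19.35 [0.5923479  0.06006063 0.09667753] [  1.26610308 -11.2106401   -0.9563659 ] 0.019781563832400754 55.008772015571594
wrist 63 325 [0.6349 0.0662 0.0432] [0.6488 0.0716 0.0386] mark-ptr 0.0031
scene 8 36 [0.6372 0.0677 0.0431] [0.6497 0.0728 0.0387] mark-ptr 0.0025
side 1 26 [0.6393 0.0699 0.0427] [0.646  0.0751 0.0385] mark-ptr 0.0034
```

Pull 3 mm more.

Call:
{"fn": "send_rows", "kwargs": {
  "increments": [0, 0, 0, -0.05, 0.3, 0, 0, 0, 0, 0, 0, 0, 0, 0, 0, 0, 0, 0, 0, 0, 0, 0, 0, 0, 0, 0, 0, 0, 0, 0, 0, 0, 0, 0, 0]
}}

```text
time: 19.92
position: [0.592, 0.0628, 0.0967]
tool_rot: [0.996, 0.085, 0.001, 0.004]
ft_force: [1.2, -11.9, -1.2]
grip_width: 0.02
grip_force: 55.0
```

```bash
python3 chk.py
```

```text
19.9167 [0.59195273 0.06281452 0.09669126] [  1.183806   -11.89159382  -1.21332713] 0.020046321503881543 55.00950336456299
wrist 66 332 [0.6347 0.069  0.0432] [0.6487 0.0714 0.0387] mark-ptr -0.0
scene 6 35 [0.6352 0.0701 0.0434] [0.649  0.0724 0.0383] mark-ptr -0.0
side 1 25 [0.6404 0.0684 0.0374] [0.6462 0.0748 0.0382] mark-ptr 0.0042
```

View pics/z_scene.png

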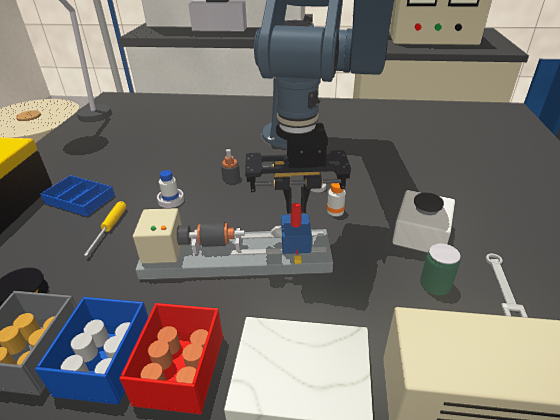

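The tailstock is pulled back at (296,235) with the pointer at the mark (298,259). The bottle stands in the holder at (168,190), the pad is back up, and the orange bottle hasn't been moved.

```bash
python3 -c "
from rig import robot
print(robot.hand_in())"
```

```text
the job is handed in; nothing more can be done
None
```

Job handed in at about 20 s: the bottle held the pad fully down for about two seconds and now stands released in the holder, and the gripper is holding the tailstock with its pointer level with the yellow mark; no verdict came back.

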